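Hold the camping stove's ignition dial at its third stop

TASK

Light the ring under the moka pot: first lift the salt shaker off the stove's control deck and stand it upright on the worktop, because it blocks the dial handle. Then swing the dial handle counter-clockwise past its first and second clicks to the third stop (the mark with three dots), not past it, and keep holding it there against its return spring; finish while still holding it. Do not move the dial before the shaker is cleared, and leave everything else where it stands.

Things in the scene. Friction and masses are not known exactly. Their poses are not given: they have to be found in the camera images.
- stove: portable stove, grey box 310 (x) x 240 (y) mm, fixed; origin at the centre of its underside, x axis away from the robot, y to the left (turned up to 0.25 rad). Nearer half of its top: flat aluminium control deck with the dial, 70 mm above the worktop; farther half: burner, centred 65 mm along x from the origin, with four pan supports whose tops are 90 mm above the worktop
- dial (a joint): angle of the black dial, rad: 0 at rest, grows counter-clockwise seen from above, travel ends at 1.5. At 0 its handle points 0.7 rad to the left (stove's +y) of the stove's -x direction; it swings across the robot's side of the deck to the right. A click is felt 0.2 to 0 rad before each of three stops, at 0.4, 0.8 and 1.2; none holds by itself: let go, the dial springs back to 0
- dial_axis (a point): where the dial's upright axis meets the deck: 75 mm from the stove's origin towards the stove's -x, on its centre line, 70 mm above the worktop. The round hub here has radius 21 mm and reaches 20 mm above the deck
- post_top (a point): top centre of the handle post, the upright round black peg at the end of the dial's flat arm: 13 mm diameter, 45 mm from the dial axis, top 44 mm above the deck; the arm reaches 15 mm above the deck. May be pinched from above or pushed. The spring pushes it back with about 2.5 N near rest, 4 N at the third stop; each click adds, then takes off, up to 2.7 N
- stop3 (a point): place of post_top when the dial stands at the third stop (1.2 rad). The first, second and third stops are marked on the deck by one, two and three small black dots in a row pointing at the axis, 56 to 71 mm from it (a short dash marks rest); at first the shaker hides some of them
- salt_shaker: salt shaker, clear glass with grey salt below and a grey rounded top, 44 mm diameter, 90 mm tall (above 70 mm it narrows to 34 mm), about 0.1 kg; stands loose on the control deck in the way of the dial handle; origin at the centre of its underside, z axis up
- moka_pot: aluminium moka pot, 174 mm tall, body 98 mm across, standing loose on the pan supports with its black handle to the far side; origin at the underside, 18 mm from the centre of the body towards the handle (the handle lies along its -y axis). Leave alone
- candle_jar: candle in a glass, 76 mm diameter, 90 mm tall, loose, on the worktop to the right; origin at the centre of its underside. Leave alone
- mug_bar: white mug with small flowers, 88 mm across and 119 mm with the handle, 99 mm tall, loose, on the worktop to the right behind the candle; origin at the underside. Leave alone
- spice_jar: spice jar with a screw cap, 45 mm diameter, 106 mm tall, loose, on the worktop to the left of the stove; origin at the centre of its underside. Leave alone

How it is judged:
By the outcome, as a careful person would: the job done as asked, in the order asked, and still so for the second after the job is handed in, while the arm keeps its last pose, push and grip.
It also fails if it takes over 58 s, if anything falls off the work surface, if the arm or the gripper's body presses on something with over 40 N, if the wrist force passes 120 N, or if a joint passes its speed limit or range.

ROBOT

A 7-joint arm with a two-finger parallel gripper is mounted at the origin on a cart in front of the work surface, level with it; the furniture and walls round the work are solid. World frame = base frame: x ahead of the robot, y to its left, z up, the work surface at z = 0. Lengths are in m, angles in rad, forces in N, time in s.
With the tool pointing down it reaches from about 0.425 to 0.825 m from the base axis. Payload 3.6 kg.
Tool frame: the origin (TCP) lies midway between the tips of the shut fingers; the grasp point (between the pads) lies 19 mm behind it (bot.hold_point_z is the z of the grasp point in the tool frame, in m); z points along the fingers, y is the line along which they close (so a half turn about z gives the same grasp; the last joint's range is limited). The gripper opens to 93 mm and grips with 3 to 60 N. Pads are 15 mm wide; open, the fingers measure 128 mm over their backs; the gripper's body (75 mm by 188 mm) begins 65 mm behind the grasp point.
Start: joints at [-1.159, 0.615, -0.013, 1.423, 0.008, 1.103, -0.04], TCP at [0.276, 0.588, 0.219] pointing down, gripper open.
Joint ranges: [-3.12, 3.12], [-0.3, 2.06], [-1.34, 1.32], [0.26, 2.42], [-1.36, 4.5], [0.01, 1.98], [-2.84, 2.84]. Speed limits (rad/s): [2.79, 2.79, 3.14, 3.14, 3.14, 3.14, 3.14].

INTERFACE

Orientations are given as a rotation vector (axis times angle).
In Python, from cell import bot gives the robot as it stands. The module is installed in compiled form; this text tells all that it offers.
- The arm moves only by the tool arm_command, never from a script. Its argument "motion" is a list of rows, each a list of 7 numbers: the opening, from 0 (shut) to 1 (fully open), then the shift along the world's x, y, z in m, then the turn, a rotation vector about the world's x, y, z in degrees. A call has exactly 8 rows; each row is the pose to reach, as a shift and turn from the pose commanded when the call began; what a row does not reach only later rows make up. A row lasts 1/12 s, in which the tool goes at most 41.7 mm and 7.16 degrees, less where a joint would pass 70% of its speed; a pose out of reach is approached as far as the arm can. A call with a gripper value outside its range is refused whole. The fingers move at their own pace and stop on an object; the grip force is fixed at half the most. Time passes only in rows, so rows that repeat a pose let the fingers close, or fill a call up. It gives the time, the measured TCP pose, the force, the opening and the grip force at its end, in the units of the state.
- bot.sense(): the state, without advancing time (a new reading comes with each control period).
- bot.grab_frame(name): name is "side" or "top"; returns the picture (480x640x3 uint8, red, green, blue); there is no depth.
- bot.camera_params(name): a dict with "fx", "fy", "cx", "cy" (pixels), "k1" (the pictures are not rectified: a ray, as slopes to the right and down, at radius r is drawn at 1 + k1 r^2 times it, then the intrinsics apply), "R" (3x3) and "t" (3): a world point X has camera coordinates R X + t. Camera axes: x right, y down, z forward; pixel columns grow to the right and rows downward; lengths in m; the calibration is good to about 2 mm. A picture is of the moment at which its call begins. camera_params takes no time and is no camera call.
- bot.close_job(): hands the job in; it is judged then, once.
Trained networks look in the newest picture that a camera, given by its name, has taken for a name from the list of things; names that differ only in an ending like _2 or _b are one class to them, and where a whole thing is asked for, a point or a joint stands for the part that bears it (a point fixed in the world has none). Each returns a list of dicts, best first, with "p" (0 to 1); they miss things now and then, are a little off and sometimes report something else, mostly with a low value. They report only what shows in the picture. A call takes as long as a camera call.
- bot.regions_of(camera, target): "pixels" (480x640 bool, what is visible of it) and "at" ([column, row] in pixels, amid what is visible of it).
- bot.mark_of(camera, target): "at" ([column, row] in pixels: a listed point, or the origin of a listed thing).
The state is a dict: "time_s": time; "joint_positions": joint angles; "qd": joint speeds; "joint_torque": joint torques, N m; "tcp_pos": TCP position; "eef_rot": TCP orientation; "wrist_force": force on the tool from outside, world axes, zero at the start; "wrist_torque": the same for the moment, N m; "finger_gap": finger opening in m; "finger_force": force on a finger pad.
Only numpy, scipy, OpenCV 4.12 (cv2) and the standard library are available. Lean on these libraries where they do the work, as an engineer would, in place of code of your own. Each camera call takes 0.05 s, during which the arm holds its last target. There are 200 camera calls.

## Working session

There is one attempt and no reset: what is moved stays moved. The work goes in short steps, Python scripts to look and compute and a tool call to move; the robot and the scene stay as the last step left them, time stands still between calls to the robot, and variables do not carry over. Pictures are saved under pics/ and viewed, at most 13 in all, crops included, and the job is handed in when it is done.

Besides the shell and the picture viewer there is one more tool, called after ">>>" as name([rows], argument=value, ...), one row to a line, values as JSON. arm_command: Moves the arm, as the interface text tells. Its arguments: {"type":"object","properties":{"motion":{"type":"array","items":{"type":"array","items":{"type":"number"}}}},"required":["motion"]}

```bash
mkdir -p pics; cat > h.py <<'E'
import numpy as np, cv2
from cell import bot
def ray(cam,px):
    c=bot.camera_params(cam); K=np.array([[c['fx'],0,c['cx']],[0,c['fy'],c['cy']],[0,0,1.]])
    u=cv2.undistortPoints(np.array([[px]],float),K,np.array([c['k1'],0,0,0.]))[0,0]
    R=np.array(c['R']);t=np.array(c['t']); return -R.T@t, R.T@np.array([u[0],u[1],1])
def atz(cam,px,z):
    o,d=ray(cam,px); return o+d*(z-o[2])/d[2]
def proj(cam,X):
    c=bot.camera_params(cam); K=np.array([[c['fx'],0,c['cx']],[0,c['fy'],c['cy']],[0,0,1.]])
    # model: x*(1+k1 r^2)
    return cv2.projectPoints(np.array([X],float),cv2.Rodrigues(np.array(c['R']))[0],np.array(c['t'],float),K,np.array([c['k1'],0,0,0.]))[0].reshape(-1,2)
E
python3 - <<'E'
from h import *
np.set_printoptions(precision=4,suppress=True)
for c in ('side','top'):
    im=bot.grab_frame(c); cv2.imwrite(f'pics/{c}0.png',im[...,::-1])
    o,_=ray(c,[320,240]); print(c,o)
    for n,z in (('stove',0),('dial_axis',.07),('post_top',.114),('salt_shaker',.07),('stop3',.114),('moka_pot',.09),('candle_jar',0),('mug_bar',0),('spice_jar',0)):
        for m in bot.mark_of(c,n)[:2]: print(n,round(m['p'],2),np.round(m['at'],1),atz(c,m['at'],z))
print(bot.sense(),bot.hold_point_z)
E
```

```text
side [ 0.1741 -0.7898  0.6516]
stove 0.76 [324.6 274.3] [0.5895 0.1473 0.    ]
dial_axis 0.81 [288.9 251. ] [0.5122 0.1606 0.07  ]
post_top 0.19 [431.3 399.5] [ 0.5228 -0.3588  0.114 ]
salt_shaker 0.96 [276.4 262.6] [0.4721 0.1261 0.07  ]
stop3 0.83 [273.5 238.8] [0.4751 0.1477 0.114 ]
moka_pot 0.7 [359.1 234.4] [0.6654 0.1358 0.09  ]
candle_jar 0.93 [431.6 396.1] [ 0.6014 -0.2612  0.    ]
mug_bar 0.77 [449.8 358.7] [ 0.6821 -0.1964  0.    ]
spice_jar 0.83 [275.2 208.9] [0.599  0.5064 0.    ]
top [0.2789 0.1186 1.4517]
stove 0.63 [310.3 249.2] [0.5808 0.1475 0.    ]
dial_axis 0.73 [306.8 269. ] [0.5095 0.1541 0.07  ]
post_top 0.67 [295.4 279.2] [0.4735 0.1829 0.114 ]
salt_shaker 0.53 [316.  281.5] [0.475  0.1275 0.07  ]
stop3 0.6 [312.2 281.4] [0.4687 0.1374 0.114 ]
candle_jar 0.66 [445.5 244.9] [ 0.6047 -0.2564  0.    ]
candle_jar 0.66 [315.2 247.8] [0.5854 0.1331 0.    ]
mug_bar 0.7 [424.9 218.2] [ 0.6856 -0.1956  0.    ]
mug_bar 0.31 [201.7 241.4] [0.5957 0.4732 0.    ]
spice_jar 0.56 [202.  239.2] [0.6024 0.4728 0.    ]
{'time_s': 1.0, 'joint_positions': array([-1.1585,  0.6149, -0.0126,  1.4234,  0.0081,  1.1034, -0.0404]), 'qd': array([ 0.0018, -0.    ,  0.0001,  0.0004,  0.0012, -0.0002, -0.0006]), 'joint_torque': array([  0.0003, -45.8834,   0.2087, -16.6042,  -0.0612,   0.0132,
         0.    ]), 'tcp_pos': array([0.2761, 0.5884, 0.2187]), 'eef_rot': array([-0.6836, -3.0663,  0.0001]), 'wrist_force': array([-0.2509, -0.301 ,  0.5904]), 'wrist_torque': array([-0.0136, -0.0358, -0.0011]), 'finger_force': 0.0, 'finger_gap': 0.09294596089658579} -0.0188
```

View pics/side0.png

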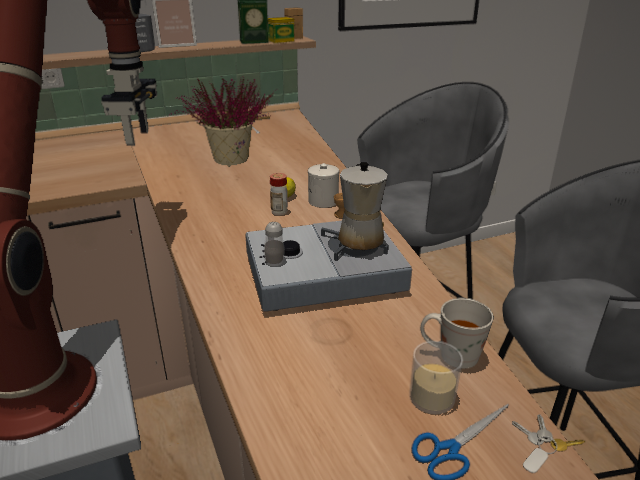

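View pics/top0.png

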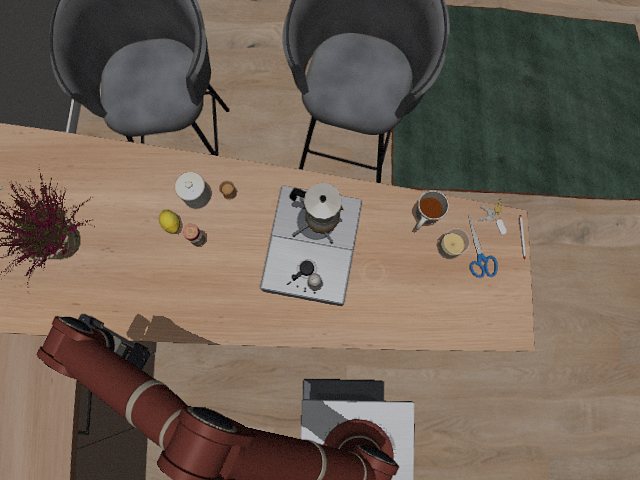

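The side view shows the stove around (325,265) with the shaker at (274,245) in front of the hub at (290,248). The top view shows the hub at (306,268), the post at about (295,278) and the shaker at about (315,282). I'll zoom in on both and fit the stove.

```bash
python3 - <<'E'
from h import *
np.set_printoptions(precision=4,suppress=True)
im=cv2.imread('pics/top0.png')[245:315,250:365]; a=cv2.resize(im,None,fx=5,fy=5,interpolation=cv2.INTER_CUBIC)
im=cv2.imread('pics/side0.png')[210:310,240:355]; b=cv2.resize(im,None,fx=5,fy=5,interpolation=cv2.INTER_CUBIC)[:250]
cv2.imwrite('pics/crop0.png',np.vstack([a,b]))
for cam in('top','side'):
    m=bot.regions_of(cam,'stove')[0]; M=m['pixels'].astype(np.uint8)
    c=max(cv2.findContours(M,0,2)[0],key=cv2.contourArea); h=cv2.convexHull(c)
    q=cv2.approxPolyN(h,4,ensure_convex=True) if hasattr(cv2,'approxPolyN') and cam=='top' else cv2.approxPolyDP(h,4,True)
    print(cam,m['p'],M.sum())
    for p in q.reshape(-1,2): print(p,atz(cam,p,.07))
    for n,z in (('salt_shaker',.115),('dial',.09)):
        for r in bot.regions_of(cam,n)[:1]: print(n,r['p'],r['at'],atz(cam,r['at'],z))
o1,d1=ray('side',[276.4,262.6])
E
```

```text
top 0.84 7662
[362 198] [0.7212 0.0014 0.07  ]
[345 307] [0.4062 0.0457 0.07  ]
[257 291] [0.4437 0.2904 0.07  ]
[280 183] [0.7604 0.2401 0.07  ]
salt_shaker 0.56 [314.1, 280.4] [0.4714 0.1324 0.115 ]
dial 0.8 [306.6, 266.1] [0.5142 0.1544 0.09  ]Traceback (most recent call last):
  File "<stdin>", line 7, in <module>
IndexError: list index out of range
```

View pics/crop0.png

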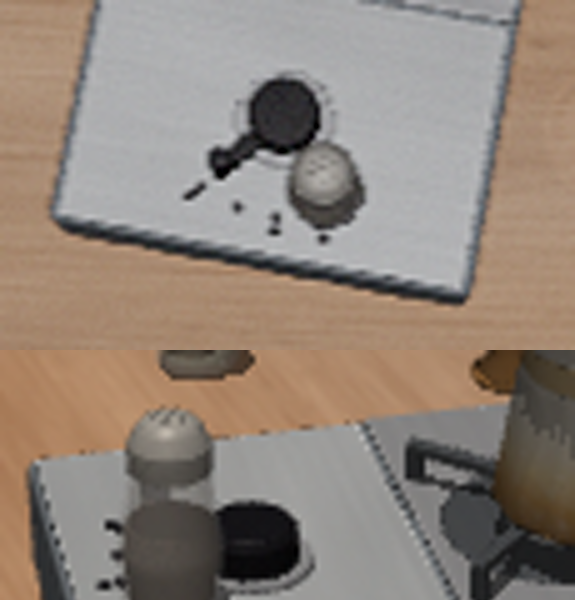

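```bash
python3 - <<'E'
from h import *
np.set_printoptions(precision=4,suppress=True)
for n,p,z in (('hub',(306.8,268),.09),('cornerL',(261.4,287.6),.07),('cornerR',(343.2,303.6),.07),('post',(294.6,277),.114),('shk top',(315,279.2),.155)):
    print(n,atz('top',p,z))
print('side hub',atz('side',(240+260/5,210+(528-350)/5),.09))
print('side shk top',atz('side',(240+170/5,210+(425-350)/5),.155))
# predict given stove guess
for th in(-.15,):
    R=np.array([[np.cos(th),-np.sin(th)],[np.sin(th),np.cos(th)]])
    L=atz('top',(261.4,287.6),.07)[:2];r=atz('top',(343.2,303.6),.07)[:2]
    C=(L+r)/2-R@[-.155,0]; ax=C+R@[-.075,0]
    print('C',C,'ax',ax)
    d=atz('top',(306.8,268),.09)[:2]
    for a in (0,.4,.8,1.2):
        f=-.7+a  # from -x dir; left is +y
        v=R@[-np.cos(f),-np.sin(f)]; 
        print(a,'post',d+.045*v,'dotpx',proj('top',[*(d+.0635*v),.07])-[250,245],v)
E
```

```text
hub [0.5089 0.1537 0.09  ]
cornerL [0.4536 0.2786 0.07  ]
cornerR [0.4155 0.0508 0.07  ]
post [0.4794 0.1852 0.114 ]
shk top [0.4689 0.1297 0.155 ]
side hub [0.5144 0.1465 0.09  ]
side shk top [0.4716 0.1295 0.155 ]
C [0.5878 0.1416] ax [0.5136 0.1528]
0 post [0.4792 0.1875] dotpx [[39.3187 38.6067]] [-0.66    0.7513]
0.4 post [0.4684 0.1733] dotpx [[46.3471 44.2714]] [-0.9004  0.435 ]
0.8 post [0.464 0.156] dotpx [[55.0892 46.7566]] [-0.9988  0.05  ]
1.2 post [0.4667 0.1383] dotpx [[64.1344 45.6494]] [-0.9394 -0.3429]
```

>>> arm_command([
  [1,0.01,-0.02,0.01,0,0,-4],
  [1,0.025,-0.055,0.02,0,0,-9],
  [1,0.04,-0.09,0.02,0,0,-14],
  [1,0.055,-0.125,0.02,0,0,-19],
  [1,0.07,-0.16,0.02,0,0,-24],
  [1,0.085,-0.195,0.02,0,0,-29],
  [1,0.1,-0.23,0.02,0,0,-34],
  [1,0.11,-0.255,0.02,0,0,-38],
])

```text
time_s: 1.87
tcp_pos: [0.3878, 0.3295, 0.2391]
eef_rot: [1.654, 2.669, -0.0]
wrist_force: [0.1, 0.1, -0.4]
finger_gap: 0.0932
finger_force: 0.0
```

>>> arm_command([
  [1,0.015,-0.035,0,0,0,-4],
  [1,0.03,-0.07,0,0,0,-8],
  [1,0.045,-0.105,0,0,0,-12],
  [1,0.06,-0.14,0,0,0,-15],
  [1,0.072,-0.17,0,0,0,-18],
  [1,0.08,-0.19,0,0,0,-20],
  [1,0.085,-0.204,0,0,0,-22],
  [1,0.085,-0.204,0,0,0,-22],
])

```text
time_s: 2.53
tcp_pos: [0.4723, 0.1259, 0.239]
eef_rot: [2.132, 2.305, -0.0]
wrist_force: [0.3, -0.4, -0.2]
finger_gap: 0.0932
finger_force: 0.0
```

```bash
cat >> h.py <<'E'
from scipy.spatial.transform import Rotation
def st():
    s=bot.sense(); y=Rotation.from_rotvec(s['eef_rot']).as_matrix()
    print(round(s['time_s'],2),'tcp',np.round(s['tcp_pos'],4),'yaxis deg',round(float(np.degrees(np.arctan2(y[1,1],y[0,1]))),1),'z',np.round(y[:,2],3),'F',np.round(s['wrist_force'],1),'gap',round(s['finger_gap'],4),'ff',round(s['finger_force'],1),'j7',round(s['joint_positions'][6],2))
    return s
E
python3 - <<'E'
from h import *
st()
im=bot.grab_frame('side'); cv2.imwrite('pics/side1.png',cv2.resize(im[140:310,220:420,::-1],None,fx=3.5,fy=3.5,interpolation=cv2.INTER_CUBIC))
for m in bot.mark_of('side','salt_shaker')[:1]: print(m['p'],atz('side',m['at'],.07))
E
```

```text
2.53 tcp [0.4723 0.1259 0.239 ] yaxis deg 4.5 z [ 0.001 -0.002 -1.   ] F [ 0.3 -0.4 -0.2] gap 0.0932 ff 0.0 j7 -0.07
0.58 [0.47296917 0.13301634 0.07      ]
```

View pics/side1.png

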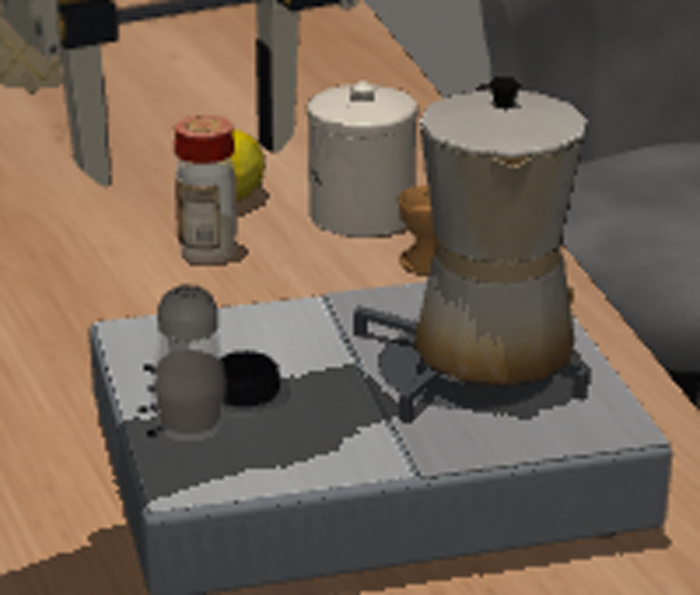

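The shaker stands at crop (188,365), centred between the fingertips at (100,180) and (275,145). The pot is well clear, so I'm descending.

>>> arm_command([
  [1,0,0.003,-0.015,0,0,0],
  [1,0,0.003,-0.04,0,0,0],
  [1,0,0.003,-0.065,0,0,0],
  [1,0,0.003,-0.09,0,0,0],
  [1,0,0.003,-0.11,0,0,0],
  [1,0,0.003,-0.122,0,0,0],
  [1,0,0.003,-0.127,0,0,0],
  [1,0,0.003,-0.127,0,0,0],
])

```text
time_s: 3.3
tcp_pos: [0.4698, 0.1344, 0.1105]
eef_rot: [-2.119, -2.316, 0.003]
wrist_force: [0.2, -0.2, 0.7]
finger_gap: 0.0932
finger_force: 0.0
```

>>> arm_command([
  [0.6,0,0,0,0,0,0],
  [0.5,0,0,0,0,0,0],
  [0.4,0,0,0,0,0,0],
  [0.3,0,0,0,0,0,0],
  [0.3,0,0,0,0,0,0],
  [0.3,0,0,0,0,0,0],
  [0.3,0,0,0,0,0,0],
  [0.3,0,0,0,0,0,0],
])

```text
time_s: 3.97
tcp_pos: [0.4712, 0.1324, 0.1117]
eef_rot: [-2.125, -2.313, -0.0]
wrist_force: [-0.6, 0.8, -0.8]
finger_gap: 0.0442
finger_force: 0.0
```

>>> arm_command([
  [0.2,0,0,0,0,0,0],
  [0.2,0,0,0,0,0,0],
  [0.2,0,0,0,0,0,0],
  [0.2,0,0,0.002,0,0,0],
  [0.2,0,0,0.006,0,0,0],
  [0.2,0,0,0.01,0,0,0],
  [0.2,0,0,0.015,0,0,0],
  [0.2,0,0,0.02,0,0,0],
])

```text
time_s: 4.63
tcp_pos: [0.4712, 0.1324, 0.1322]
eef_rot: [2.125, 2.314, 0.0]
wrist_force: [0.4, -0.6, -0.5]
finger_gap: 0.0368
finger_force: 29.6
```

```bash
python3 - <<'E'
from h import *
st()
im=bot.grab_frame('side'); a=cv2.resize(im[180:290,230:330,::-1],None,fx=4,fy=5,interpolation=cv2.INTER_CUBIC)
im=bot.grab_frame('top'); b=cv2.resize(im[220:330,260:360,::-1],None,fx=4,fy=5,interpolation=cv2.INTER_CUBIC)
cv2.imwrite('pics/g2.png',np.hstack([a,b]))
E
```

```text
4.63 tcp [0.4712 0.1324 0.1322] yaxis deg 4.9 z [ 0.  0. -1.] F [ 0.4 -0.6 -0.5] gap 0.0368 ff 29.6 j7 -0.01
```

View pics/g2.png

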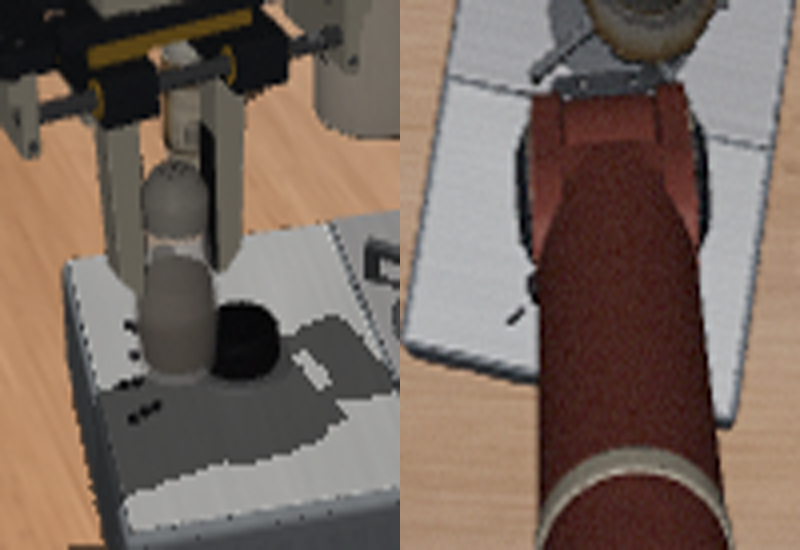

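The grip is on the shaker's waist, and the base has risen from about row 264 to 255, so it is lifted and upright. I'll carry it to the right.

>>> arm_command([
  [0.2,0,0,0.01,0,0,0],
  [0.2,0,0,0.03,0,0,0],
  [0.2,0,-0.005,0.05,0,0,0],
  [0.2,0,-0.02,0.06,0,0,0],
  [0.2,0,-0.045,0.06,0,0,0],
  [0.2,0,-0.075,0.06,0,0,0],
  [0.2,0,-0.105,0.06,0,0,0],
  [0.2,0,-0.135,0.06,0,0,0],
])

```text
time_s: 5.4
tcp_pos: [0.4704, -0.0049, 0.1916]
eef_rot: [2.126, 2.313, -0.001]
wrist_force: [1.1, -0.7, -1.2]
finger_gap: 0.0368
finger_force: 29.6
```

>>> arm_command([
  [0.2,0,-0.03,0,0,0,0],
  [0.2,0,-0.06,0,0,0,0],
  [0.2,0,-0.085,0,0,0,0],
  [0.2,0,-0.105,-0.005,0,0,0],
  [0.2,0,-0.115,-0.015,0,0,0],
  [0.2,0,-0.12,-0.035,0,0,0],
  [0.2,0,-0.12,-0.06,0,0,0],
  [0.2,0,-0.12,-0.08,0,0,0],
])

```text
time_s: 6.07
tcp_pos: [0.47, -0.1244, 0.1105]
eef_rot: [-2.128, -2.311, 0.001]
wrist_force: [-0.8, 0.1, -2.1]
finger_gap: 0.0369
finger_force: 29.6
```

```bash
python3 - <<'E'
from h import *
st()
im=bot.grab_frame('side'); a=cv2.resize(im[230:380,260:410,::-1],None,fx=4,fy=4,interpolation=cv2.INTER_CUBIC)
cv2.imwrite('pics/g3.png',a)
for m in bot.mark_of('side','salt_shaker')[:1]:
    o,d=ray('side',m['at']); X=o+d*(.471-o[0])/d[0]; print(m['p'],m['at'],X)
    Y=o+d*(-.1226-o[1])/d[1]; print(Y)
E
```

```text
6.07 tcp [ 0.47   -0.1244  0.1105] yaxis deg 4.7 z [-0.001 -0.001 -1.   ] F [-0.8  0.1 -2.1] gap 0.0369 ff 29.6 j7 0.56
0.74 [324.2, 332.2] [ 0.471      -0.12024807  0.07030664]
[ 0.46995708 -0.1226      0.07234843]
```

View pics/g3.png

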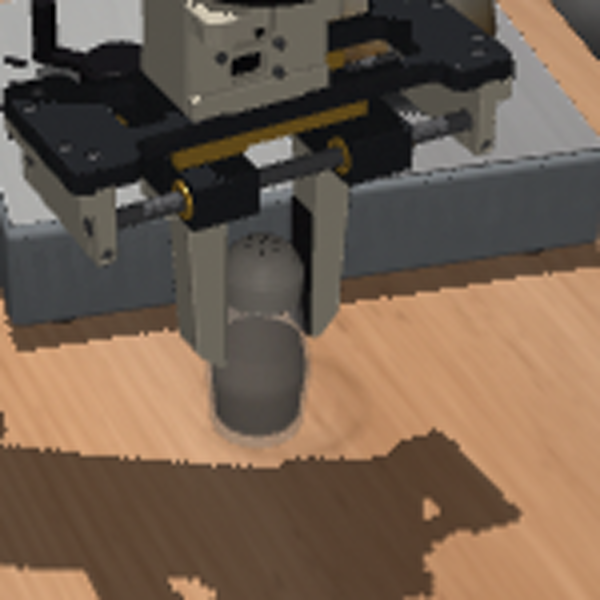

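The shaker hangs upright between the pads, with its base at crop (257,430), about 70 mm up. Lowering it now, with the last part slow.

>>> arm_command([
  [0.2,0,0,-0.015,0,0,0],
  [0.2,0,0,-0.03,0,0,0],
  [0.2,0,0,-0.042,0,0,0],
  [0.2,0,0,-0.05,0,0,0],
  [0.2,0,0,-0.056,0,0,0],
  [0.2,0,0,-0.061,0,0,0],
  [0.2,0,0,-0.064,0,0,0],
  [0.2,0,0,-0.066,0,0,0],
])

```text
time_s: 6.83
tcp_pos: [0.4714, -0.1228, 0.0458]
eef_rot: [2.125, 2.313, 0.0]
wrist_force: [0.6, -0.5, -1.2]
finger_gap: 0.0366
finger_force: 29.6
```

>>> arm_command([
  [0.2,0,0,-0.001,0,0,0],
  [0.2,0,0,-0.001,0,0,0],
  [0.2,0,0,-0.002,0,0,0],
  [0.2,0,0,-0.002,0,0,0],
  [0.2,0,0,-0.003,0,0,0],
  [0.2,0,0,-0.003,0,0,0],
  [0.2,0,0,-0.003,0,0,0],
  [0.2,0,0,-0.003,0,0,0],
])

```text
time_s: 7.5
tcp_pos: [0.4712, -0.1226, 0.0427]
eef_rot: [2.125, 2.314, 0.0]
wrist_force: [1.0, 0.3, -1.6]
finger_gap: 0.037
finger_force: 29.6
```

>>> arm_command([
  [0.2,0,0,-0.001,0,0,0],
  [0.2,0,0,-0.001,0,0,0],
  [0.2,0,0,-0.002,0,0,0],
  [0.2,0,0,-0.002,0,0,0],
  [0.2,0,0,-0.002,0,0,0],
  [0.2,0,0,-0.002,0,0,0],
  [0.2,0,0,-0.002,0,0,0],
  [0.2,0,0,-0.002,0,0,0],
])

```text
time_s: 8.17
tcp_pos: [0.4712, -0.1229, 0.0415]
eef_rot: [2.125, 2.313, 0.001]
wrist_force: [-2.0, 0.0, 5.8]
finger_gap: 0.0364
finger_force: 30.1
```

Contact with the worktop, so I'm releasing.

>>> arm_command([
  [0.42,0,0,0,0,0,0],
  [0.5,0,0,0,0,0,0],
  [0.6,0,0,0,0,0,0],
  [0.8,0,0,0,0,0,0],
  [0.9,0,0,0,0,0,0],
  [0.9,0,0,0,0,0,0],
  [0.9,0,0,0,0,0,0],
  [0.9,0,0,0.005,0,0,0],
])

```text
time_s: 8.83
tcp_pos: [0.4705, -0.1224, 0.0451]
eef_rot: [-2.124, -2.312, 0.001]
wrist_force: [0.0, 0.3, -0.6]
finger_gap: 0.0807
finger_force: 0.0
```

>>> arm_command([
  [0.9,0,0,0.02,0,0,0],
  [0.9,0,0,0.045,0,0,0],
  [0.9,0,0,0.075,0,0,0],
  [0.9,0,0,0.105,0,0,0],
  [0.9,0,0,0.135,0,0,0],
  [0.9,0,0,0.155,0,0,0],
  [0.9,0,0,0.165,0,0,0],
  [0.9,0,0,0.17,0,0,0],
])

```text
time_s: 9.5
tcp_pos: [0.4719, -0.1229, 0.2179]
eef_rot: [2.123, 2.311, 0.004]
wrist_force: [0.9, 0.7, 0.7]
finger_gap: 0.0835
finger_force: 0.0
```

```bash
python3 - <<'E'
from h import *
np.set_printoptions(precision=4,suppress=True)
st()
im=bot.grab_frame('side'); a=cv2.resize(im[220:340,240:360,::-1],None,fx=4.5,fy=4.5,interpolation=cv2.INTER_CUBIC)
cv2.imwrite('pics/g4.png',a)
for n,z in (('salt_shaker',0),('dial_axis',.07),('post_top',.114),('stop3',.114)):
    for m in bot.mark_of('side',n)[:1]: print(n,m['p'],m['at'],atz('side',m['at'],z))
E
```

```text
9.5 tcp [ 0.4719 -0.1229  0.2179] yaxis deg 4.9 z [ 0.004 -0.001 -1.   ] F [0.9 0.7 0.7] gap 0.0835 ff 0.0 j7 0.48
salt_shaker 0.88 [325.6, 366.5] [ 0.471  -0.1275  0.    ]
dial_axis 0.63 [290.9, 251.5] [0.5153 0.1569 0.07  ]
post_top 0.71 [267.2, 226.5] [0.4805 0.2045 0.114 ]
stop3 0.66 [269.2, 242.8] [0.4616 0.1352 0.114 ]
```

View pics/g4.png

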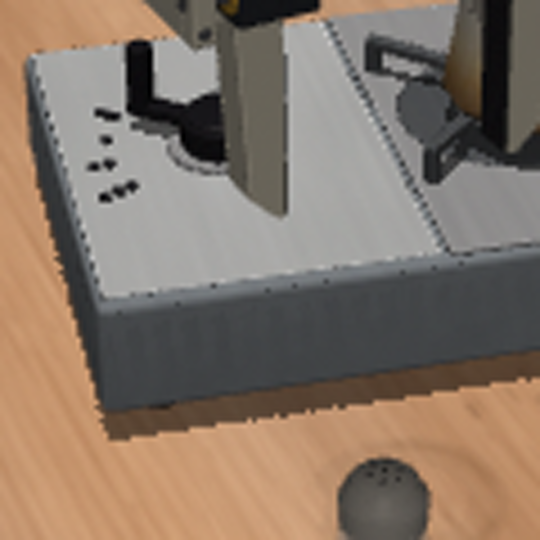

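The dial is at rest: the post top is at crop (138,45), and the three-dot mark runs from (106,197) to (133,185). The shaker stands upright on the worktop. Next I fit the axis and yaw from these marks.

```bash
python3 - <<'E'
from h import *
from scipy.optimize import least_squares
np.set_printoptions(precision=4,suppress=True)
S=lambda x,y:np.array([240+x/4.5,220+y/4.5])-.4
T=lambda x,y:np.array([250+x/5,245+y/5])-.4
obs=[('side',S(106,139),.4,.0635,.07),('side',S(101.5,164.5),.8,.0635,.07),('side',S(120,191),1.2,.0635,.07),('side',S(107,114),0,.0635,.07),
('side',S(138,45),0,.045,.114),('top',T(222,160),0,.045,.114),('top',T(284,115),0,0,.09),('top',T(195,190),0,.0635,.07),('top',T(237,207),.4,.0635,.07),('top',T(275,223),.8,.0635,.07),('top',T(322,238),1.2,.071,.07)]
def P(p,a,r,z):
    f=np.pi-.7+a+p[2]; return [p[0]+r*np.cos(f),p[1]+r*np.sin(f),z]
f=lambda p:np.concatenate([ (proj(c,P(p,a,r,z))[0]-u) for c,u,a,r,z in obs])
s=least_squares(f,[.511,.153,-.15],x_scale=[.01,.01,.1],loss='soft_l1'); print(s.x); print(f(s.x).reshape(-1,2))
for tag in('side','top'):
    o2=obs; obs_=[o for o in obs if o[0]==tag]
    g=lambda p:np.concatenate([(proj(c,P(p,a,r,z))[0]-u) for c,u,a,r,z in obs_]); print(tag,least_squares(g,s.x,x_scale=[.01,.01,.1]).x)
for a in(0,.2,.4,.6,.8,1.0,1.1,1.2): print(a,np.array(P(s.x,a,.045,.114)),'tangent deg',np.degrees(np.pi-.7+a+s.x[2]+np.pi/2)%180)
E
```

```text
[ 0.5132  0.1554 -0.1525]
[[-2.8041  0.7911]
 [-1.0853  1.1281]
 [ 0.3001  0.6035]
 [ 0.8961  0.6778]
 [ 0.5883 -0.3001]
 [-0.8443 -1.1791]
 [-0.1591 -1.1387]
 [ 0.1386 -0.572 ]
 [-1.2537  1.7039]
 [-0.1241  1.0083]
 [ 0.3682 -0.5194]]
side [ 0.515   0.158  -0.1419]
top [ 0.5128  0.1542 -0.1597]
0 [0.4836 0.1893 0.114 ] tangent deg 41.15361475219598
0.2 [0.4774 0.1827 0.114 ] tangent deg 52.61277065481244
0.4 [0.4727 0.1751 0.114 ] tangent deg 64.07192655742892
0.6 [0.4696 0.1666 0.114 ] tangent deg 75.53108246004538
0.8 [0.4682 0.1578 0.114 ] tangent deg 86.99023836266184
1.0 [0.4687 0.1488 0.114 ] tangent deg 98.44939426527833
1.1 [0.4696 0.1444 0.114 ] tangent deg 104.17897221658654
1.2 [0.4709 0.1401 0.114 ] tangent deg 109.90855016789476
```

>>> arm_command([
  [0.6,0,0.015,0,0,0,3],
  [0.5,0.002,0.045,0,0,0,6],
  [0.5,0.004,0.08,0,0,0,10],
  [0.5,0.006,0.115,0,0,0,15],
  [0.5,0.008,0.15,0,0,0,20],
  [0.5,0.01,0.185,0,0,0,24],
  [0.5,0.011,0.22,0,0,0,28],
  [0.5,0.012,0.255,0,0,0,32],
])

```text
time_s: 10.42
tcp_pos: [0.4819, 0.1353, 0.2149]
eef_rot: [-1.395, -2.813, 0.001]
wrist_force: [0.4, 0.1, -0.2]
finger_gap: 0.0474
finger_force: 0.0
```

>>> arm_command([
  [0.5,0,0.025,0,0,0,2],
  [0.5,0,0.045,0,0,0,4],
  [0.5,0,0.055,0,0,0,4],
  [0.5,0,0.057,-0.01,0,0,4],
  [0.5,0,0.057,-0.03,0,0,4],
  [0.5,0,0.057,-0.05,0,0,4],
  [0.5,0,0.057,-0.06,0,0,4],
  [0.5,0,0.057,-0.065,0,0,4],
])

```text
time_s: 11.08
tcp_pos: [0.4818, 0.1875, 0.1485]
eef_rot: [-1.308, -2.853, 0.006]
wrist_force: [-0.4, -0.2, 1.2]
finger_gap: 0.0467
finger_force: 0.0
```

```bash
python3 - <<'E'
from h import *
st()
a=bot.grab_frame('side')[190:290,230:330,::-1]
cv2.imwrite('pics/g5.png',cv2.resize(a,None,fx=6,fy=6,interpolation=cv2.INTER_CUBIC))
E
```

```text
11.08 tcp [0.4818 0.1875 0.1485] yaxis deg 40.7 z [-0.004 -0.003 -1.   ] F [-0.4 -0.2  1.2] gap 0.0467 ff 0.0 j7 0.39
```

View pics/g5.png

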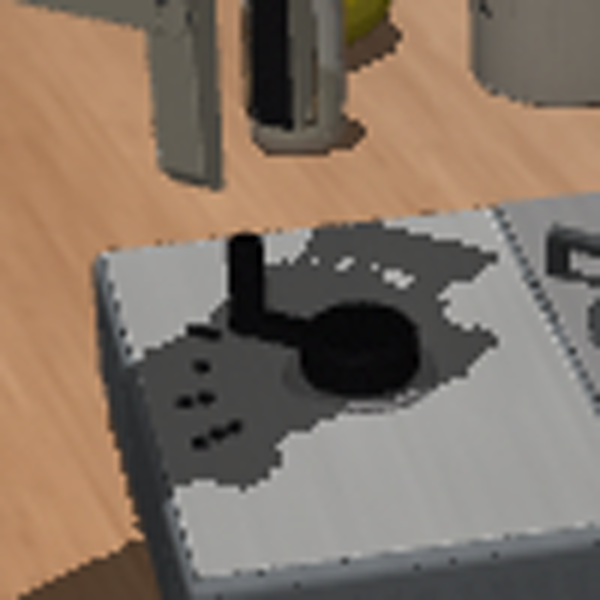

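The post top at (246,240) lies straight below the midpoint of the fingertips, near (232,163). Descending.

>>> arm_command([
  [0.5,0.001,0.002,-0.01,0,0,0],
  [0.5,0.001,0.002,-0.02,0,0,0],
  [0.5,0.001,0.002,-0.03,0,0,0],
  [0.5,0.001,0.002,-0.04,0,0,0],
  [0.5,0.001,0.002,-0.047,0,0,0],
  [0.5,0.001,0.002,-0.053,0,0,0],
  [0.5,0.001,0.002,-0.057,0,0,0],
  [0.5,0.001,0.002,-0.057,0,0,0],
])

```text
time_s: 11.8
tcp_pos: [0.4836, 0.1912, 0.0927]
eef_rot: [-1.306, -2.856, 0.002]
wrist_force: [-0.2, 0.2, 0.2]
finger_gap: 0.0463
finger_force: 0.0
```

>>> arm_command([
  [0.3,0,0,0,0,0,0],
  [0.2,0,0,0,0,0,0],
  [0.1,0,0,0,0,0,0],
  [0.1,0,0,0,0,0,0],
  [0.05,0,0,0,0,0,0],
  [0.05,0,0,0,0,0,0],
  [0.05,0,0,0,0,0,0],
  [0.05,0,0,0,0,0,0],
])

```text
time_s: 12.47
tcp_pos: [0.4823, 0.19, 0.0936]
eef_rot: [-1.306, -2.854, 0.006]
wrist_force: [-5.1, -3.6, 5.7]
finger_gap: 0.0123
finger_force: 30.0
```

```bash
python3 - <<'E'
from h import *
st()
E
```

```text
12.47 tcp [0.4823 0.19   0.0936] yaxis deg 40.8 z [-0.004 -0.002 -1.   ] F [-5.1 -3.6  5.7] gap 0.0123 ff 30.0 j7 0.4
```

The post is pinched, and the force shows the dial lying against its rest stop within 0.5 mm of the fit. Swinging along the arc to about 0.8.

>>> arm_command([
  [0.05,-0.0032,-0.0031,0,0,0,5.7],
  [0.05,-0.0062,-0.0066,0,0,0,11.5],
  [0.05,-0.0087,-0.0103,0,0,0,17.2],
  [0.05,-0.0109,-0.0142,0,0,0,22.9],
  [0.05,-0.0126,-0.0183,0,0,0,28.6],
  [0.05,-0.014,-0.0227,0,0,0,34.4],
  [0.05,-0.0149,-0.027,0,0,0,40.1],
  [0.05,-0.0154,-0.0315,0,0,0,45.8],
])

```text
time_s: 13.13
tcp_pos: [0.4671, 0.1617, 0.0939]
eef_rot: [-0.084, -3.138, -0.004]
wrist_force: [-5.0, 1.6, 4.3]
finger_gap: 0.0122
finger_force: 30.0
```

```bash
cat >> h.py <<'E'
def dial():
    s=st(); ax=np.array([.5132-.0008,.1554+.0003]); d=s['tcp_pos'][:2]-ax
    f=np.arctan2(d[1],d[0]); r=np.array([np.cos(f),np.sin(f)]); t=np.array([-r[1],r[0]]); F=s['wrist_force'][:2]
    print('angle',(f%(2*np.pi))-(np.pi-.7-.1525),'rad',np.hypot(*d),'Frad',F@r,'Ftan',F@t)
E
python3 -c "
from h import *
dial()"
```

```text
13.13 tcp [0.4671 0.1617 0.0939] yaxis deg 86.9 z [-0.002  0.002 -1.   ] F [-5.   1.6  4.3] gap 0.0122 ff 30.0 j7 1.03
angle 0.719821858876053 rad 0.04567257662877767 Frad 5.190146961362585 Ftan -0.8787827071651154
```

>>> arm_command([
  [0.05,0,-0.0022,0,0,0,2.9],
  [0.05,0,-0.0045,0,0,0,5.7],
  [0.05,0.0002,-0.0068,0,0,0,8.6],
  [0.05,0.0005,-0.009,0,0,0,11.5],
  [0.05,0.0009,-0.0112,0,0,0,14.3],
  [0.05,0.0014,-0.0134,0,0,0,17.2],
  [0.05,0.0014,-0.0134,0,0,0,17.2],
  [0.05,0.0014,-0.0134,0,0,0,17.2],
])

```text
time_s: 13.8
tcp_pos: [0.4671, 0.1469, 0.0937]
eef_rot: [0.378, -3.113, -0.001]
wrist_force: [-6.7, 0.1, 7.0]
finger_gap: 0.0125
finger_force: 30.0
```

```bash
python3 -c "
from h import *
dial()
a=bot.grab_frame('side')[190:290,230:330,::-1]
cv2.imwrite('pics/g6.png',cv2.resize(a,None,fx=6,fy=6,interpolation=cv2.INTER_CUBIC))
"
```

```text
13.8 tcp [0.4671 0.1469 0.0937] yaxis deg 103.9 z [-0.006 -0.    -1.   ] F [-6.7  0.1  7. ] gap 0.0125 ff 30.0 j7 1.26
angle 1.0445636105813558 rad 0.04612148328300553 Frad 6.510827665845767 Ftan -1.3727994858169876
```

View pics/g6.png

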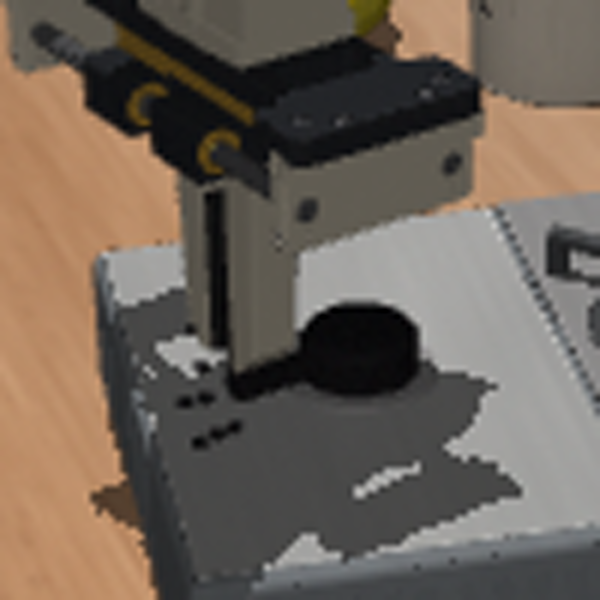

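The arm's tip, at (240,392), sits between the two- and three-dot marks. I'll check this against projections.

```bash
python3 -c "
from h import *
np.set_printoptions(precision=1,suppress=True)
for ax,yaw in (((.5132,.1554),-.1525),((.5115,.1543),-.16)):
  q=lambda r,a,z:((proj('side',[ax[0]+r*np.cos(np.pi-.7+a+yaw),ax[1]+r*np.sin(np.pi-.7+a+yaw),z])[0]-[230,190])*6+2.5)
  print('axis70',q(0,0,.07),'axis90',q(0,0,.09),'dots2',q(.056,.8,.07),q(.071,.8,.07),'dots3',q(.056,1.2,.07),q(.0635,1.2,.07),q(.071,1.2,.07))
  for a in(.9,1.0,1.05,1.1,1.15,1.2): print(a,'armtip z.085',q(.0515,a,.085),'z.073',q(.0515,a,.073),'mid arm .085',q(.033,a,.085))
for i in range(4):
  bot.grab_frame('side'); dial()
im=cv2.imread('pics/g6.png'); cv2.imwrite('pics/g7.png',cv2.resize(im[300:470,150:430],None,fx=2.8,fy=2.8,interpolation=cv2.INTER_CUBIC))
"
```

```text
axis70 [363.7 374.7] axis90 [362.3 325.2] dots2 [209.9 402.4] [168. 410.] dots3 [239.2 430.6] [222.  438.4] [204.6 446.2]
0.9 armtip z.085 [225.1 369.6] z.073 [226.7 399.7] mid arm .085 [275.1 358. ]
1.0 armtip z.085 [231.3 376.2] z.073 [232.8 406.3] mid arm .085 [279.1 362.2]
1.05 armtip z.085 [234.8 379.4] z.073 [236.4 409.5] mid arm .085 [281.4 364.2]
1.1 armtip z.085 [238.8 382.5] z.073 [240.3 412.6] mid arm .085 [284.  366.1]
1.15 armtip z.085 [243.  385.4] z.073 [244.5 415.6] mid arm .085 [286.7 368. ]
1.2 armtip z.085 [247.6 388.3] z.073 [249.1 418.5] mid arm .085 [289.7 369.8]
axis70 [360.3 377.1] axis90 [358.9 327.5] dots2 [205.9 404.3] [163.8 411.7] dots3 [234.7 432.7] [217.4 440.4] [199.9 448.1]
0.9 armtip z.085 [221.  371.6] z.073 [222.6 401.6] mid arm .085 [271.2 360.1]
1.0 armtip z.085 [227.1 378.2] z.073 [228.6 408.3] mid arm .085 [275.1 364.3]
1.05 armtip z.085 [230.6 381.4] z.073 [232.2 411.5] mid arm .085 [277.4 366.3]
1.1 armtip z.085 [234.5 384.5] z.073 [236.  414.7] mid arm .085 [280.  368.3]
1.15 armtip z.085 [238.7 387.5] z.073 [240.2 417.7] mid arm .085 [282.7
[... 179 characters left out ...]
j7 1.26
angle 1.0443448553933665 rad 0.04609596431698387 Frad 6.35405287969755 Ftan -1.795125555120333
13.95 tcp [0.5 0.1 0.1] yaxis deg 103.8 z [-0. -0. -1.] F [-6.4 -0.9  7.5] gap 0.0122 ff 30.0 j7 1.26
angle 1.0441898469833415 rad 0.046091231409816705 Frad 6.427428073239863 Ftan -0.3577445636140413
14.0 tcp [0.5 0.1 0.1] yaxis deg 103.8 z [-0. -0. -1.] F [-7.4 -1.   6.7] gap 0.0122 ff 30.0 j7 1.26
angle 1.044886762010945 rad 0.04607945768061009 Frad 7.4670996888226355 Ftan -0.44129170330389045
14.05 tcp [0.5 0.1 0.1] yaxis deg 103.9 z [-0. -0. -1.] F [-7.3  0.3  6.1] gap 0.0126 ff 30.0 j7 1.26
angle 1.0444047255943256 rad 0.04608660467696123 Frad 7.160757017397133 Ftan -1.6596661569638211
```

View pics/g7.png

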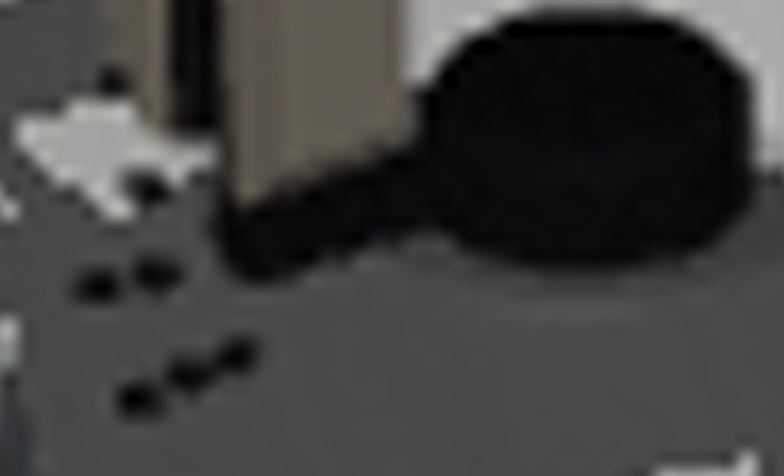

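By slope and tip position the dial is near 1.0–1.05, agreeing with the 1.045 estimate from the TCP. Advancing the rest of the way gently.

>>> arm_command([
  [0.05,0,-0.001,0,0,0,1.2],
  [0.05,0,-0.002,0,0,0,2.4],
  [0.05,0,-0.003,0,0,0,3.7],
  [0.05,0.0002,-0.004,0,0,0,5],
  [0.05,0.0004,-0.005,0,0,0,6.3],
  [0.05,0.0006,-0.006,0,0,0,7.5],
  [0.05,0.0006,-0.006,0,0,0,7.5],
  [0.05,0.0006,-0.006,0,0,0,7.5],
])

```text
time_s: 14.72
tcp_pos: [0.4687, 0.1408, 0.0937]
eef_rot: [0.581, -3.084, -0.001]
wrist_force: [-4.6, -0.4, 5.7]
finger_gap: 0.0122
finger_force: 30.0
```

```bash
python3 -c "
from h import *
dial()
for i in range(2):
  im=bot.grab_frame('side');dial()
a=im[240:268,255:305,::-1]
cv2.imwrite('pics/g8.png',cv2.resize(a,None,fx=16,fy=16,interpolation=cv2.INTER_CUBIC))
"
```

```text
14.72 tcp [0.4687 0.1408 0.0937] yaxis deg 111.4 z [-0.004 -0.    -1.   ] F [-4.6 -0.4  5.7] gap 0.0122 ff 30.0 j7 1.37
angle 1.180083293810743 rad 0.04617967904387829 Frad 4.4931548618057215 Ftan -1.144073412583651
14.77 tcp [0.4687 0.1408 0.0937] yaxis deg 111.4 z [-0.004 -0.    -1.   ] F [-5.1 -0.9  4.7] gap 0.012 ff 30.0 j7 1.37
angle 1.1798315473236487 rad 0.04619891648155383 Frad 5.1337521700263125 Ftan -0.7404706979754357
14.82 tcp [0.4686 0.1408 0.0937] yaxis deg 111.4 z [-0.004 -0.    -1.   ] F [-5.2 -0.1  6.1] gap 0.0123 ff 30.0 j7 1.37
angle 1.180309082732303 rad 0.046230999183165304 Frad 4.962627351268959 Ftan -1.5872265780288555
```

View pics/g8.png

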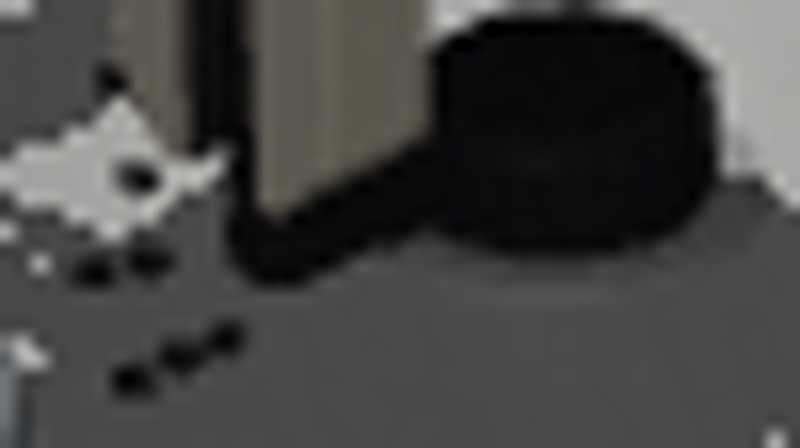

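The arm's line, slope −0.39, is nearly parallel to the three-dot row at −0.44, and the TCP gives about 1.18–1.19. A nudge of half a millimetre, then I hold.

>>> arm_command([
  [0.05,0.0001,-0.0003,0,0,0,0.3],
  [0.05,0.0002,-0.0006,0,0,0,0.7],
  [0.05,0.0002,-0.0006,0,0,0,0.7],
  [0.05,0.0002,-0.0006,0,0,0,0.7],
  [0.05,0.0002,-0.0006,0,0,0,0.7],
  [0.05,0.0002,-0.0006,0,0,0,0.7],
  [0.05,0.0002,-0.0006,0,0,0,0.7],
  [0.05,0.0002,-0.0006,0,0,0,0.7],
])

```text
time_s: 15.48
tcp_pos: [0.4688, 0.1404, 0.0937]
eef_rot: [0.6, -3.08, -0.001]
wrist_force: [-6.1, 0.4, 4.6]
finger_gap: 0.0121
finger_force: 30.0
```

```bash
python3 -c "
from h import *
dial(); print(bot.close_job())"
```

```text
15.48 tcp [0.4688 0.1404 0.0937] yaxis deg 112.1 z [-0.004 -0.    -1.   ] F [-6.1  0.4  4.6] gap 0.0121 ff 30.0 j7 1.38
angle 1.190504318926855 rad 0.04623255886817703 Frad 5.61807686687553 Ftan -2.3835159217677835
the job is handed in; nothing more can be done
None
```

I handed the job in with the shaker standing upright on the worktop and the gripper still holding the dial at about 1.19 rad, an estimate just short of the third stop at 1.2; no verdict came back.

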